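Post the orange slide mailer into the drop box

ROBOT

A 6-joint arm with a two-finger parallel gripper is mounted at the origin on the work surface. World frame = base frame: x ahead of the robot, y to its left, z up, the work surface at z = 0. Lengths are in m, angles in rad, forces in N, time in s.
With the tool pointing down it reaches from about 0.25 to 0.725 m from the base axis. Payload 9.7 kg.
Tool frame: the origin (TCP) lies at the very end of the fingers, on their centre line; the grasp point (between the pads) lies 19 mm behind it; z points along the fingers, y is the direction in which the jaws open and shut (so a half turn about z gives the same grasp; the last joint's range is limited). The gripper opens to 85 mm and grips with 20 to 120 N. Pads are 22 mm wide; open, the fingers measure 114 mm over their backs; the gripper's body (76 mm by 85 mm) begins 54 mm behind the grasp point. The pads swing forward as they close: fully open they stand 13 mm farther back than shut.
Start: joints at [1.288, 0.087, 0.176, 1.66, 0, 1.571], TCP at [0.153, 0.528, 0.231] pointing down, gripper open.
Joint ranges: [-3.13, 3.13], [-0.85, 1.81], [-1.15, 1.24], [-2.2, 2.28], [-1.44, 1.52], [-3.14, 3.14]. Speed limits (rad/s): [2.22, 2.22, 2.57, 3.14, 3.14, 3.14].

INTERFACE

Orientations are given as a unit quaternion [x, y, z, w].
In Python, from workcell import * gives the robot as it stands.
- The arm moves only by the tool step_arm, never from a script. Its argument "plan" is text: rows parted by semicolons, each of 7 numbers parted by spaces: the turn, a rotation vector about the tool's x, y, z in rad, then the shift along the tool's x, y, z in cm, then the opening, from 0 (shut) to 1 (fully open). In form: ax ay az x y z hand; .... A call has 1 to 20 rows; each row shifts and turns the commanded pose from where the row before left it, along the tool's axes as they then stand; what a row does not reach is not made up. A row lasts 1/10 s, in which the tool goes at most 50 mm and 8.59 degrees, less where a joint would pass 70% of its speed; a pose out of reach is approached as far as the arm can. A call is refused whole if a number of a shift passes 5 or a number of a turn 0.15, either way. A call with a gripper value outside its range is refused whole. The fingers move at their own pace and stop on an object; "squeeze" is the grip in N (left out, the last holds). Time passes only in rows, so rows that do not move let the fingers close. It gives the time, the measured TCP pose, the force and the opening at its end, in the units of the state.
- get_obs(): the state, without advancing time (a new reading comes with each control period).
- camera(name): name is "scene" or "side" or "wrist"; returns the picture (384x512x3 uint8, red, green, blue); there is no depth.
- get_calibration(name): a dict with "camera_matrix" (3x3 intrinsics, pixels), "R" (3x3) and "t" (3): a world point X has camera coordinates R X + t. Camera axes: x right, y down, z forward; pixel columns grow to the right and rows downward; lengths in m; the calibration is good to about 2 mm. A picture is of the moment at which its call begins: read the wrist's pose just before it. get_calibration takes no time and is no camera call; for the wrist camera it gives the pose at the moment of the call.
- sign_off(): hands the job in, once; it reports no verdict.
The state is a dict: "time": time; "joint_pos": joint angles; "joint_velocities": joint speeds; "effort": joint torques, N m; "tool_pos": TCP position; "eef_rot": TCP orientation; "force": force on the tool from outside, world axes, zero at the start; "ft_torque": the same for the moment, N m; "width": opening from 0.0 (shut) to 1.0 (fully open).
Only numpy, scipy, OpenCV 4.12 (cv2) and the standard library are available. Lean on these libraries where they do the work, as an engineer would, in place of code of your own. Each camera call takes 0.05 s, during which the arm holds its last target. There are 200 camera calls.

TASK

Three flat slide mailers lie on the lab bench. Pick up the orange one, tip it so that it goes end first through the slot in the blue lid of the drop box, and let it drop so that it lies wholly inside the box; leave the white and the blue mailer where they lie.

Things in the scene. Friction and masses are not known exactly. Their poses are not given: they have to be found in the camera images.
- orange_mid (a point): centre (half-way up) of the orange slide mailer: flat rigid box, 90 mm long (x) x 40 mm wide (y) x 8 mm thick (z), 25 to 50 g, paper label on top, ends alike, lying flat, loose. Held across its width 25 mm beyond its centre and tipped 45 degrees (width along the slot), it goes in as far as its centre before the fingers meet the lid; let go there, it drops in
- blue_mid (a point): centre (half-way up) of the blue slide mailer, to be left alone: of the same shape and size, axes too, lying flat and loose on the bench
- white_mid (a point): centre (half-way up) of the white slide mailer, to be left alone: of the same shape and size, axes too, lying flat and loose on the bench
- slot_mid (a point): centre of the slot, on the upper face of the level blue lid (3 mm) of the white drop box, 112 mm above the bench. Slot: through hole, white border, 34 mm along x (pointing away from the robot), 70 mm along y, z up. Box: fixed, hollow, 180 mm in x, 160 in y; inside, 122 mm from slot centre to the near wall, 51 to the far wall, so tip the mailer's near end down, towards the robot
Not all that is in view belongs to the job. Several things look just like the part that bears orange_mid: the one meant starts nearest to the robot's base.

How it is judged:
At the end, for the whole second after the job is handed in: the orange mailer's centre is within the drop box and at least 50 mm below the top of its lid, so that the whole mailer is inside; it has been let go (x of orange_mid in the frame of slot_mid between -0.12 and 0.05 m and y of orange_mid in the frame of slot_mid between -0.075 and 0.075 m and z of orange_mid in the frame of slot_mid between -0.115 and -0.05 m); the robot touches nothing.
It fails at once if the blue mailer is moved by more than 20 mm (distance of blue_mid from where it was at the start of the episode above 0.02 m).
It fails at once if the white mailer is moved by more than 20 mm (distance of white_mid from where it was at the start of the episode above 0.02 m).
It also fails if it takes over 40 s, if anything falls off the work surface, if the arm or the gripper's body presses on something with over 40 N, if the wrist force passes 120 N, or if a joint passes its speed limit or range.

## Working session

There is one attempt and no reset: what is moved stays moved. The work goes in short steps, Python scripts to look and compute and a tool call to move; the robot and the scene stay as the last step left them, time stands still between calls to the robot, and variables do not carry over. Pictures are saved under pics/ and viewed, about 8 in all and at most 12, crops included, and the job is handed in when it is done.

Besides the shell and the picture viewer there is one more tool, called after "Emit:" by a JSON object that holds its "api" and its "payload", one argument or row to a line. step_arm: Moves the arm, as the interface text tells. Its arguments: {"type":"object","properties":{"plan":{"type":"string"},"squeeze":{"type":"number"}},"required":["plan"]}

```bash
mkdir -p pics
python3 - <<'E'
from workcell import *
import cv2,numpy as np
print(get_obs())
for n in("scene","side"):
    cv2.imwrite(f"pics/{n}0.png",camera(n)[:,:,::-1]);c=get_calibration(n);print(n,np.round(np.array(c["camera_matrix"]),1).tolist(),np.round(c["R"],3).tolist(),np.round(c["t"],3))
E
```

```text
{'time': 0.0, 'joint_pos': array([1.28798961e+00, 8.74635255e-02, 1.75127487e-01, 1.65980173e+00,
       1.33537334e-05, 1.57079418e+00]), 'joint_velocities': array([-0.00022244, -0.00028594, -0.00251421, -0.00058631,  0.00086514,
        0.00093061]), 'effort': array([ 1.15487715e-04, -5.20388103e+01,  4.64801967e+01,  1.64836604e-02,
        1.74820907e-04, -2.49006938e-06]), 'tool_pos': array([0.15341016, 0.52792998, 0.23057776]), 'eef_rot': array([ 1.40931515e-01,  9.90019120e-01, -6.63084037e-04, -1.01137178e-04]), 'force': array([ 0.31123153,  0.32131966, -0.71284275]), 'ft_torque': array([-0.00803683, -0.0570823 ,  0.00393739]), 'width': 1.0035613483626598}
scene [[372.0, 0.0, 252.9], [0.0, 372.0, 188.2], [0.0, 0.0, 1.0]] [[0.242, 0.97, 0.022], [0.585, -0.128, -0.801], [-0.774, 0.207, -0.598]] [-0.12  -0.23   1.465]
side [[455.5, 0.0, 252.9], [0.0, 455.5, 193.5], [0.0, 0.0, 1.0]] [[-0.932, -0.364, 0.003], [-0.254, 0.644, -0.721], [0.26, -0.673, -0.693]] [0.514 0.212 0.905]
```

View pics/scene0.png

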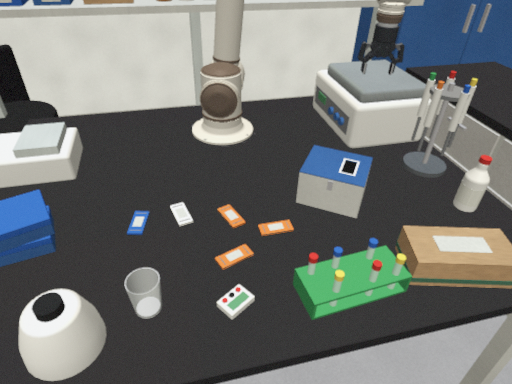

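View pics/side0.png

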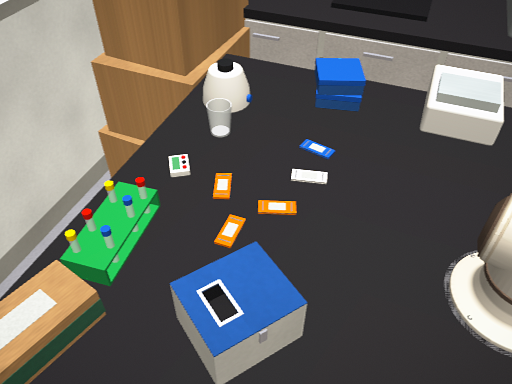

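Scene view: orange candidates at (231,216), (276,228) and (234,256). White mailer is at (181,214), blue at (138,222), and the slot at about (349,167). In the side view the oranges are at (277,207), (230,231) and (222,185), and the slot at (220,302). Next I'll locate them.

```bash
cat > h.py <<'E'
import cv2,numpy as np
def ray(c,px,z):
    K,R,t=(np.array(c[k]) for k in("camera_matrix","R","t"))
    d=R.T@np.linalg.inv(K)@[px[0],px[1],1]; o=-R.T@t
    return o+d*(z-o[2])/d[2]
def proj(c,X):
    K,R,t=(np.array(c[k]) for k in("camera_matrix","R","t"))
    p=K@(R@np.array(X)+t); return p[:2]/p[2]
def blobs(img,lo=(5,150,120),hi=(20,255,255),mn=60):
    m=cv2.inRange(cv2.cvtColor(img,cv2.COLOR_BGR2HSV),lo,hi)
    cs,_=cv2.findContours(m,cv2.RETR_EXTERNAL,cv2.CHAIN_APPROX_NONE)
    return [cv2.convexHull(k) for k in cs if cv2.contourArea(cv2.convexHull(k))>mn]
E
python3 - <<'E'
from h import *
from workcell import get_calibration
for n in("scene","side"):
    im=cv2.imread(f"pics/{n}0.png");c=get_calibration(n)
    for k in blobs(im):
        P=np.array([ray(c,p,.006)[:2] for p in k[:,0]],np.float32)
        (x,y),s,a=cv2.minAreaRect(P)
        if max(s)<.15: print(n,k[:,0].mean(0).round(),"xy",round(x,4),round(y,4),"r",round(float(np.hypot(x,y)),3),np.round(s,3),round(a,1), "box",cv2.boxPoints(cv2.minAreaRect(P)).round(3).tolist())
s=cv2.imread("pics/scene0.png")[140:280,120:390];d=cv2.imread("pics/side0.png")[130:360,165:345]
cv2.imwrite("pics/crop1.png",cv2.resize(s,None,fx=2.9,fy=2.9,interpolation=2))
cv2.imwrite("pics/crop2.png",cv2.resize(d,None,fx=2.6,fy=2.6,interpolation=2))
E
```

```text
scene [232. 257.] xy 0.6686 -0.0909 r 0.675 [0.047 0.093] 19.8 box [[0.6309999823570251, -0.054999999701976776], [0.6620000004768372, -0.14300000667572021], [0.7070000171661377, -0.12700000405311584], [0.675000011920929, -0.039000000804662704]]
scene [276. 228.] xy 0.5911 0.0398 r 0.592 [0.048 0.093] 0.5 box [[0.5669999718666077, 0.0860000029206276], [0.5680000185966492, -0.007000000216066837], [0.6159999966621399, -0.006000000052154064], [0.6150000095367432, 0.08699999749660492]]
scene [232. 216.] xy 0.5166 -0.0693 r 0.521 [0.098 0.044] 20.8 box [[0.46299999952316284, -0.06599999964237213], [0.4779999852180481, -0.10700000077486038], [0.5699999928474426, -0.0729999989271164], [0.5550000071525574, -0.03099999949336052]]
side [231. 230.] xy 0.5927 0.0388 r 0.594 [0.042 0.095] 0.4 box [[0.5709999799728394, 0.0860000029206276], [0.5720000267028809, -0.008999999612569809], [0.6140000224113464, -0.008999999612569809], [0.6129999756813049, 0.08699999749660492]]
side [282. 207.] xy 0.5179 -0.0696 r 0.523 [0.091 0.046] 17.7 box [[0.46700000762939453, -0.06199999898672104], [0.48100000619888306, -0.10499999672174454], [0.5680000185966492, -0.07800000160932541], [0.5540000200271606, -0.03400000184774399]]
side [221. 185.] xy 0.6696 -0.0915 r 0.676 [0.042 0.093] 20.0 box [[0.6340000033378601, -0.054999999701976776], [0.6660000085830688, -0.1420000046491623], [0.7049999833106995, -0.12800000607967377], [0.6729999780654907, -0.04100000113248825]]
```

View pics/crop1.png

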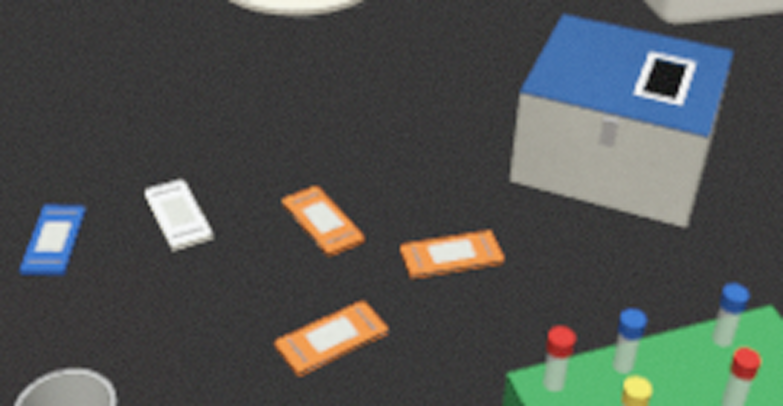

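View pics/crop2.png

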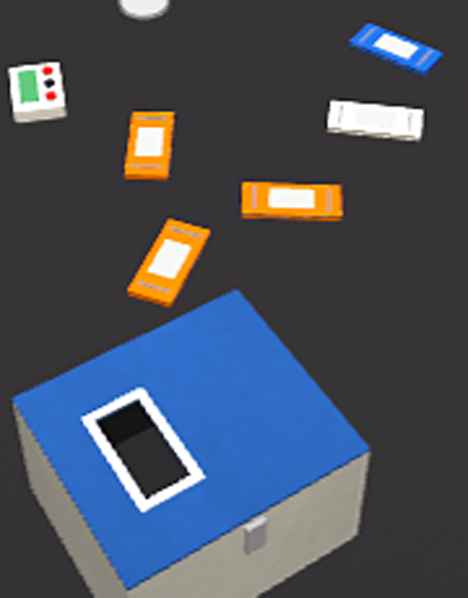

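The target is the orange mailer at scene (231,216): r=0.52 against 0.59 and 0.68, its size fits, and both cameras agree within 2 mm. Both crops confirm it: it lies between the white mailer and the other two oranges. Next is the slot, from the hole and border corners.

Run:
```python
from h import *
from workcell import get_calibration,get_obs
C={"side":[(82,416),(141,388),(205,475),(143,511)],"scene":[(635,98),(650,52),(695,58),(684,104)]}
for n,(f,o) in {"side":(2.6,(165,130)),"scene":(2.9,(120,140))}.items():
    c=get_calibration(n);P=np.array([ray(c,np.array(p)/f+o,.112)[:2] for p in C[n]])
    print(n,P.round(3).tolist(),"mid",P.mean(0).round(4),"edges",np.linalg.norm(P-np.roll(P,-1,0),axis=1).round(3))
    e=[P[(i+1)%4]-P[i] for i in range(4)];print([round(float(np.degrees(np.arctan2(*v[::-1]))),1) for v in e])
# white lip/blue lid outline
for n in C:
    c=get_calibration(n)
    im=cv2.imread(f"pics/{n}0.png")
    for k in blobs(im,(100,130,80),(120,255,255),800):
        P=np.array([ray(c,p,.112)[:2] for p in k[:,0]],np.float32);r=cv2.minAreaRect(P);print(n,k[:,0].mean(0),r,cv2.boxPoints(r).round(3).tolist())
from scipy.spatial.transform import Rotation as R
print(R.from_quat(get_obs()["eef_rot"]).as_matrix().round(3))
```

```text
side [[0.55, 0.272], [0.523, 0.237], [0.458, 0.283], [0.484, 0.321]] mid [0.5038 0.2782] edges [0.044 0.08  0.046 0.083]
[-128.0, 144.9, 55.0, -36.4]
scene [[0.53, 0.237], [0.456, 0.287], [0.476, 0.327], [0.549, 0.279]] mid [0.5028 0.2824] edges [0.09  0.045 0.088 0.046]
[145.7, 63.3, -33.7, -114.8]
side [240.91666667 300.41666667] ((0.48401692509651184, 0.2504202127456665), (0.18143406510353088, 0.16184699535369873), 53.67005920410156) [[0.36500000953674316, 0.22499999403953552], [0.4950000047683716, 0.1289999932050705], [0.6029999852180481, 0.2759999930858612], [0.4729999899864197, 0.3709999918937683]]
side [344.57142857  89.14285714] ((0.4837346076965332, -0.5099236369132996), (0.1412031054496765, 0.2913650572299957), 14.875432968139648) [[0.3779999911785126, -0.3869999945163727], [0.453000009059906, -0.6690000295639038], [0.5889999866485596, -0.6330000162124634], [0.5149999856948853, -0.35100001096725464]]
scene [ 32.66666667 220.66666667] ((0.5586373805999756, -0.5526426434516907), (0.2513916790485382, 0.10506796091794968), 14.331883430480957) [[0.42399999499320984, -0.5329999923706055], [0.44999998807907104, -0.6349999904632568], [0.6930000185966492, -0.5720000267028809], [0.6669999957084656, -0.47099998593330383]]
scene [335.76470588 165.        ] ((0.4805617928504944, 0.2524024546146393), (0.1812313348054886, 0.1616600602865219), 53.60794448852539) [[0.3619999885559082, 0.22699999809265137], [0.492000013589859, 0.13199999928474426], [0.5989999771118164, 0.2770000100135803], [0.4690000116825104, 0.37299999594688416]]
scene [424.9  40.4] ((-1.0391530990600586, 1.792367935180664), (0.7354280352592468, 2.415435314178467), 46.65994644165039) [[-2.1700000762939453, 2.3540000915527344], [-0.4129999876022339, 0.6959999799728394], [0.09200000017881393, 1.2309999465942383], [-1.6649999618530273, 2.8889999389648438]]
[[-0.96   0.279 -0.   ]
 [ 0.279  0.96  -0.001]
 [ 0.    -0.001 -1.   ]]
```

Emit:
{"api": "step_arm", "payload": {
  "plan": "0 0 0 -2 -1.6 0 1;0 0 0 -3.6 -3 0 1;0 0 0 -3.6 -3.1 0 1;0 0 0 -3.6 -3.1 0 1;0 0 0 -3.6 -3.1 0 1;0 0 0 -3.6 -3.1 0 1;0 0 0 -3.6 -3.1 0 1;0 0 0 -3.6 -3.1 0 1;0 0 0 -3.6 -3.1 0 1;0 0 0 -3.6 -3.1 0 1;0 0 0 -3.6 -3.1 0 1;0 0 0 -3.6 -3.1 0 1;0 0 0 -3.6 -3.1 0 1;0 0 0 -3.6 -3.1 0 1;0 0 0 -3.6 -3.1 0 1;0 0 -0.12 -1 -0.8 0 1;0 0 -0.12 0 0 0 1;0 0 -0.12 0 0 0 1;0 0 -0.12 0 0 0 1;0 0 -0.14 0 0 0 1"
}}

```text
time: 2.1
tool_pos: [0.5386, -0.0598, 0.2308]
eef_rot: [-0.17, 0.985, 0.0, -0.0]
force: [-0.5, -0.3, 0.0]
width: 1.003
```

```bash
cat >> h.py <<'E'
from scipy.spatial.transform import Rotation as R
def pose(yaw,tilt): # tool: y at world yaw+90, x = -u, z down, then tilted forward
    a=np.radians(yaw);u=np.array([np.cos(a),np.sin(a),0]);v=np.array([-u[1],u[0],0])
    return R.from_matrix(np.c_[-u,v,[0,0,-1]])*R.from_rotvec([0,-np.radians(tilt),0])
def delta(o,p,q):
    r=R.from_quat(o["eef_rot"])
    print("now",o["tool_pos"].round(4),"j",o["joint_pos"].round(2),"w",round(o["width"],3),"F",o["force"].round(1),"| turn",(r.inv()*q).as_rotvec().round(3),"shift cm (present frame)",(r.inv().apply(np.array(p)-o["tool_pos"])*100).round(2))
E
python3 - <<'E'
from h import *
from workcell import *
o=get_obs();c=get_calibration("wrist");im=camera("wrist")[:,:,::-1].copy();cv2.imwrite("pics/w1.png",im)
for k in blobs(im,mn=400):
    P=np.array([ray(c,p,.007)[:2] for p in k[:,0]],np.float32);r=cv2.minAreaRect(P);print(k[:,0].mean(0),r)
delta(o,[.5406,-.0612,.1],pose(19.3,0))
E
```

```text
[196.66666667 248.66666667] ((0.666767418384552, -0.08671067655086517), (0.038586560636758804, 0.08221165835857391), 19.50017738342285)
[315.07692308 228.23076923] ((0.5906212329864502, 0.03892916440963745), (0.04038722440600395, 0.09039763361215591), 0.3272808790206909)
now [ 0.5386 -0.0598  0.2308] j [-0.11  0.07  0.16  1.66 -0.   -0.45] w 1.003 F [-0.5 -0.3  0. ] | turn [ 0.    -0.001  0.005] shift cm (present frame) [-0.15 -0.2  13.08]
```

View pics/w1.png

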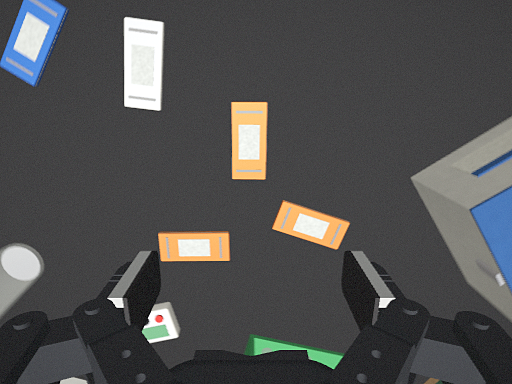

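The wrist view shows the target at (249,140), straight in the frame, with the fingers clear of the neighbouring oranges at (195,247) and (311,225). I'll refine its pose from its corners.

Run:
```python
from h import *
from workcell import *
o=get_obs();c=get_calibration("wrist")
im=cv2.imread("pics/w1.png")
for k in blobs(im,(5,90,120),(22,255,255),400):
    P=np.array([ray(c,p,.007)[:2] for p in k[:,0]],np.float32);r=cv2.minAreaRect(P);print(k[:,0].mean(0),r)
    if abs(k[:,0].mean(0)[0]-249)<20:
        a=r[2] if r[1][0]>r[1][1] else r[2]-90
        g=np.array(r[0])+.025*np.array([np.cos(np.radians(a)),np.sin(np.radians(a))]);print(a,g)
        delta(o,[*g,.003],pose(a,0))
```

```text
[186.         243.66666667] ((0.6674781441688538, -0.08957231044769287), (0.04234855994582176, 0.0913558304309845), 21.164888381958008)
[312.88235294 225.17647059] ((0.5894066095352173, 0.03973918408155441), (0.04184183478355408, 0.09111855179071426), 1.197920799255371)
[252.3 143. ] ((0.5176583528518677, -0.06880341470241547), (0.08883451670408249, 0.040946170687675476), 20.037635803222656)
20.037635803222656 [ 0.54114505 -0.06023748]
now [ 0.5386 -0.0598  0.2308] j [-0.11  0.07  0.16  1.66  0.   -0.46] w 1.002 F [ 0.7 -0.7 -0.9] | turn [ 0.    -0.001  0.001] shift cm (present frame) [-0.24 -0.14 22.78]
```

Emit:
{"api": "step_arm", "payload": {
  "plan": "0 0 0 -0.24 -0.14 3 1;0 0 0 0 0 4 0.6;0 0 0 0 0 4 0.6;0 0 0 0 0 4 0.6;0 0 0 0 0 3 0.6;0 0 0 0 0 2 0.6;0 0 0 0 0 1.5 0.6;0 0 0 0 0 0.6 0.6;0 0 0 0 0 0 0.6;0 0 0 0 0 0 0.6"
}}

```text
time: 3.15
tool_pos: [0.5421, -0.0603, 0.0113]
eef_rot: [-0.168, 0.986, -0.0, 0.001]
force: [0.2, -0.5, 0.3]
width: 0.599
```

Run:
```python
from h import *
from workcell import *
o=get_obs();cv2.imwrite("pics/w2.png",camera("wrist")[:,:,::-1])
delta(o,[.5411,-.0602,.0],pose(20,0))
```

```text
now [ 0.5421 -0.0603  0.0113] j [-0.11  0.1  -0.23  1.23 -0.   -0.45] w 0.599 F [ 0.2 -0.5  0.3] | turn [-0.001  0.001 -0.012] shift cm (present frame) [0.09 0.04 1.13]
```

View pics/w2.png

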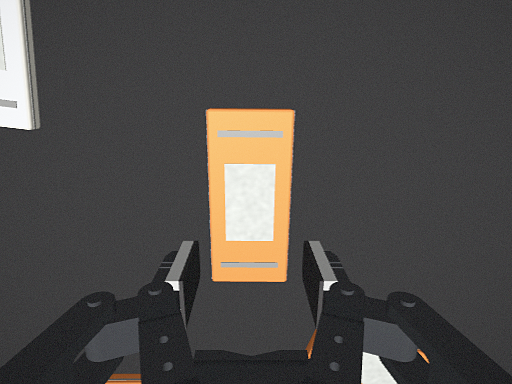

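The fingers straddle the far end of the mailer, about centred on column 250. I'll lower gently.

Emit:
{"api": "step_arm", "payload": {
  "plan": "0 0 -0.01 0.1 0 0.4 0.6;0 0 0 0 0 0.4 0.6;0 0 0 0 0 0.3 0.6;0 0 0 0 0 0 0.6"
}}

```text
time: 3.6
tool_pos: [0.5402, -0.0605, -0.0013]
eef_rot: [-0.173, 0.985, 0.0, -0.0]
force: [0.8, -0.3, -0.1]
width: 0.599
```

Emit:
{"api": "step_arm", "payload": {
  "plan": "0 0 0 0 0 0.2 0.6;0 0 0 0 0 0 0.6"
}}

```text
time: 3.8
tool_pos: [0.5404, -0.0606, -0.0029]
eef_rot: [-0.173, 0.985, 0.0, -0.0]
force: [-0.6, 0.4, -0.1]
width: 0.6
```

Emit:
{"api": "step_arm", "payload": {
  "plan": "0 0 0 0 0 0.1 0.6;0 0 0 0 0 0 0.6"
}}

```text
time: 4.0
tool_pos: [0.5406, -0.0606, -0.0032]
eef_rot: [-0.173, 0.985, -0.0, 0.0]
force: [-0.6, 0.6, 5.0]
width: 0.602
```

Contact with the bench at TCP z = -3.2 mm. Back off 2.5 mm and close.

Emit:
{"api": "step_arm", "payload": {
  "plan": "0 0 0 0 0 -0.25 0.6;0 0 0 0 0 0 0.4;0 0 0 0 0 0 0.3;0 0 0 0 0 0 0.3;0 0 0 0 0 0 0.3;0 0 0 0 0 0 0.3;0 0 0 0 0 0 0.3",
  "squeeze": 35
}}

```text
time: 4.7
tool_pos: [0.5409, -0.0606, -0.0006]
eef_rot: [-0.173, 0.985, -0.0, 0.0]
force: [-1.1, 0.0, 5.8]
width: 0.453
```

Emit:
{"api": "step_arm", "payload": {
  "plan": "0 0 0 0 0 -1 0.3;0 0 0 0 0 -2 0.3;0 0 0 0 0 -4 0.3;0 0 0 0 0 -5 0.3;0 0 0 0 0 -5 0.3;0 0 0 0 0 -5 0.3;0 0 0 0 0 -1 0.3;0 0 0 0 0 0 0.3"
}}

```text
time: 5.5
tool_pos: [0.5414, -0.0606, 0.2312]
eef_rot: [-0.173, 0.985, -0.001, 0.002]
force: [-0.4, -0.7, -0.9]
width: 0.454
```

Run:
```python
from h import *
from workcell import *
o=get_obs();cv2.imwrite("pics/w3.png",camera("wrist")[:,:,::-1])
s=np.array([.5034,.280,.112])
delta(o,[.45,.20,.24],pose(53.6,45))
```

```text
now [ 0.5414 -0.0606  0.2312] j [-0.11  0.07  0.16  1.65  0.   -0.46] w 0.454 F [-0.4 -0.7 -0.9] | turn [-0.233 -0.759 -0.556] shift cm (present frame) [-0.28 27.62 -0.93]
```

View pics/w3.png

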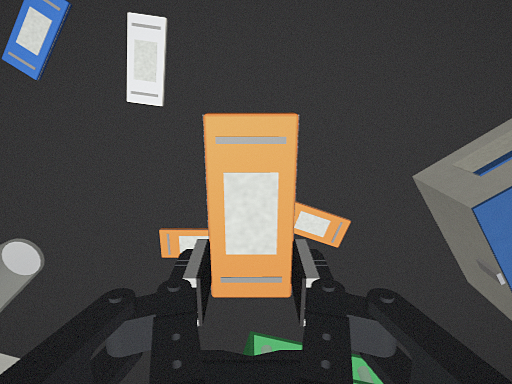

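The mailer is held straight, far end in the fingers, width 0.453 (about 39 mm). Now carry, yaw by 33.6°, and tip by 45°.

Emit:
{"api": "step_arm", "payload": {
  "plan": "0 0 0 0 2 0 0.3;0 0 0 0 4 0 0.3;0 0 0 0 4.5 0 0.3;0 0 0 0 4.5 0 0.3;0 0 0 0 4.5 0 0.3;0 0 0 0 4.5 0 0.3;0 0 0 0 2.5 0 0.3;0 0 0 0 1 0 0.3;0 0 -0.14 0 0 0 0.3;0 0 -0.14 0 0 0 0.3;0 0 -0.14 0 0 0 0.3;0 0 -0.14 0 0 0 0.3;0 -0.12 0 0 0 0 0.3;0 -0.13 0 0 0 0 0.3;0 -0.13 0 0 0 0 0.3;0 -0.13 0 0 0 0 0.3;0 -0.13 0 0 0 0 0.3;0 -0.145 0 0 0 0 0.3;0 0 0 0 0 0 0.3;0 0 0 0 0 0 0.3"
}}

```text
time: 7.55
tool_pos: [0.4469, 0.1968, 0.228]
eef_rot: [-0.404, 0.832, 0.166, 0.343]
force: [0.7, -0.6, 0.7]
width: 0.456
```

```bash
cat >> h.py <<'E'
S=np.array([.5034,.280,.112])
def tcp(back,yaw=53.6,tilt=45,cx=.0246,cz=-.0046):
    q=pose(yaw,tilt);c=S-q.apply([1,0,0])*back # tool -x points up along mailer
    return c-q.apply([cx,0,cz]),q
E
python3 - <<'E'
from h import *
from workcell import *
o=get_obs()
for b in(.07,.003): delta(o,*tcp(b))
r=R.from_quat(o["eef_rot"]);print("mailer mid est",o["tool_pos"]+r.apply([.0246,0,-.0046]))
E
```

```text
now [0.4469 0.1968 0.228 ] j [ 0.12 -0.71 -0.64  1.02  0.52 -0.62] w 0.456 F [ 0.7 -0.6  0.7] | turn [-0.022 -0.004 -0.021] shift cm (present frame) [-8.4   0.92 15.72]
now [0.4469 0.1968 0.228 ] j [ 0.12 -0.71 -0.64  1.02  0.52 -0.62] w 0.456 F [ 0.7 -0.6  0.7] | turn [-0.022 -0.004 -0.021] shift cm (present frame) [-1.7   0.77 15.75]
mailer mid est [0.43415962 0.18055921 0.21394348]
```

Emit:
{"api": "step_arm", "payload": {
  "plan": "-0.022 -0.004 -0.021 -2 0.2 0 0.3;0 0 0 -3 0.3 0 0.3;0 0 0 -3.2 0.3 1 0.3;0 0 0 0 0 3 0.3;0 0 0 0 0 4 0.3;0 0 0 0 0 4 0.3;0 0 0 0 0 2.5 0.3;0 0 0 0 0 1 0.3;0 0 0 0 0 0 0.3;0 0 0 0 0 0 0.3"
}}

```text
time: 8.55
tool_pos: [0.5408, 0.3381, 0.1791]
eef_rot: [-0.417, 0.824, 0.174, 0.343]
force: [0.2, -0.3, -1.4]
width: 0.457
```

Run:
```python
from h import *
from workcell import *
o=get_obs()
for b in(.07,.003): delta(o,*tcp(b))
r=R.from_quat(o["eef_rot"])
ims=[]
for n,s in (("side",(slice(150,384),slice(150,380))),("scene",(slice(60,220),slice(270,430)))):
    im=camera(n)[:,:,::-1].copy();c=get_calibration(n)
    f=4
    cr=cv2.resize(im[s],(400,int(400*im[s].shape[0]/im[s].shape[1])),interpolation=2);f=400/im[s].shape[1]
    def pt(X,col):
        p=(proj(c,X)-[s[1].start,s[0].start])*f; cv2.circle(cr,(int(p[0]),int(p[1])),3,col,-1)
    for sx in(-1,1):
        for sy in(-1,1):
            pt(S+pose(53.6,0).apply([.017*sx,.035*sy,0]),(0,0,255))
            pt(o["tool_pos"]+r.apply([.0246+.045*sx,.02*sy,-.0046]),(0,255,0))
    ims.append(cr)
h=max(i.shape[0] for i in ims)
cv2.imwrite("pics/b1.png",np.hstack([cv2.copyMakeBorder(i,0,h-i.shape[0],0,0,0) for i in ims]))
```

```text
now [0.5408 0.3381 0.1791] j [ 0.39 -0.38 -0.56  0.67  0.38 -0.4 ] w 0.457 F [ 0.2 -0.3 -1.4] | turn [0.002 0.004 0.002] shift cm (present frame) [ 0.16 -0.44  0.33]
now [0.5408 0.3381 0.1791] j [ 0.39 -0.38 -0.56  0.67  0.38 -0.4 ] w 0.457 F [ 0.2 -0.3 -1.4] | turn [0.002 0.004 0.002] shift cm (present frame) [ 6.86 -0.43  0.3 ]
```

View pics/b1.png

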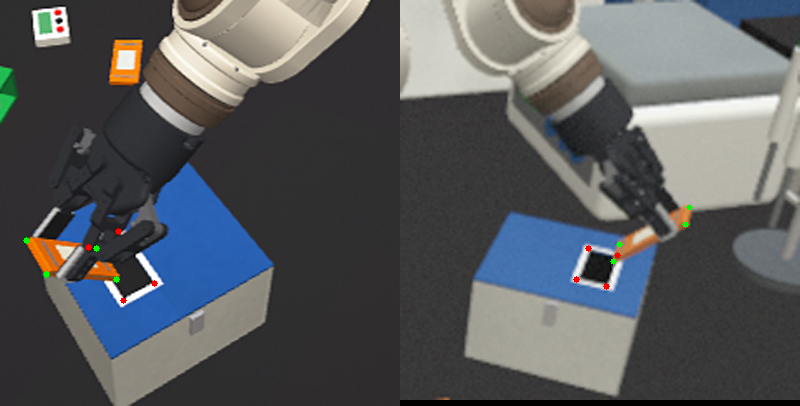

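The predicted mailer corners (green) and the hole corners (red) fit both views. I'll correct the small offsets, then insert part way.

Emit:
{"api": "step_arm", "payload": {
  "plan": "0 0 0 0 -0.44 0.33 0.3;0 0 0 0 0 0 0.3;0 0 0 1 0 0 0.3;0 0 0 1 0 0 0.3;0 0 0 1 0 0 0.3;0 0 0 0 0 0 0.3;0 0 0 0 0 0 0.3"
}}

```text
time: 9.35
tool_pos: [0.5325, 0.3198, 0.154]
eef_rot: [-0.417, 0.824, 0.174, 0.343]
force: [0.4, 0.4, -0.6]
width: 0.455
```

Run:
```python
from h import *
from workcell import *
delta(get_obs(),*tcp(.003))
```

```text
now [0.5325 0.3198 0.154 ] j [ 0.36 -0.4  -0.63  0.64  0.4  -0.43] w 0.455 F [ 0.4  0.4 -0.6] | turn [0.002 0.004 0.001] shift cm (present frame) [ 3.7  -0.02 -0.07]
```

Emit:
{"api": "step_arm", "payload": {
  "plan": "0 0 0 0.8 0 -0.05 0.3;0 0 0 0.8 0 0 0.3;0 0 0 0.8 0 0 0.3;0 0 0 0.6 0 0 0.3;0 0 0 0 0 0 0.3;0 0 0 0 0 0 0.3"
}}

```text
time: 9.95
tool_pos: [0.5199, 0.3027, 0.1333]
eef_rot: [-0.417, 0.824, 0.174, 0.343]
force: [0.3, -1.1, 0.6]
width: 0.456
```

Emit:
{"api": "step_arm", "payload": {
  "plan": "0 0 0 0.3 0 0 0.3;0 0 0 0.2 0 0 0.3;0 0 0 0 0 0 0.3"
}}

```text
time: 10.25
tool_pos: [0.5176, 0.2999, 0.1293]
eef_rot: [-0.417, 0.824, 0.174, 0.343]
force: [0.8, -0.8, -0.2]
width: 0.452
```

Run:
```python
from h import *
from workcell import *
delta(get_obs(),*tcp(.0))
a=cv2.resize(camera("side")[200:384,150:350,::-1],None,fx=2,fy=2,interpolation=2);b=cv2.resize(camera("scene")[100:220,290:390,::-1],(307,368),interpolation=2)
cv2.imwrite("pics/b2.png",np.hstack([a,b]))
```

```text
now [0.5176 0.2999 0.1293] j [ 0.33 -0.45 -0.71  0.62  0.42 -0.45] w 0.452 F [ 0.8 -0.8 -0.2] | turn [0.002 0.003 0.001] shift cm (present frame) [ 0.49 -0.03 -0.04]
```

View pics/b2.png

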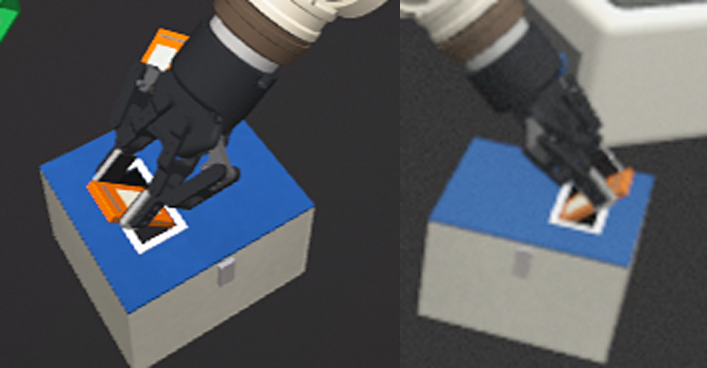

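The mailer is in the slot with no contact force. Another 4 mm, then I'll check the force before releasing.

Emit:
{"api": "step_arm", "payload": {
  "plan": "0 0 0 0.2 0 0 0.3;0 0 0 0.2 0 0 0.3;0 0 0 0 0 0 0.3"
}}

```text
time: 10.65
tool_pos: [0.5159, 0.2975, 0.1264]
eef_rot: [-0.417, 0.824, 0.174, 0.343]
force: [-1.5, -0.7, -1.0]
width: 0.455
```

Emit:
{"api": "step_arm", "payload": {
  "plan": "0 0 0 0 0 0 1;0 0 0 0 0 0 1;0 0 0 0 0 0 1;0 0 0 0 0 0 1;0 0 0 0 0 0 1;0 0 0 0 0 0 1;0 0 0 0 0 0 1"
}}

```text
time: 11.35
tool_pos: [0.5161, 0.2977, 0.1268]
eef_rot: [-0.417, 0.824, 0.174, 0.343]
force: [-0.1, 0.1, 0.2]
width: 1.002
```

Run:
```python
from h import *
from workcell import *
a=cv2.resize(camera("side")[200:384,150:350,::-1],None,fx=2,fy=2,interpolation=2);b=cv2.resize(camera("scene")[100:220,290:390,::-1],(307,368),interpolation=2)
cv2.imwrite("pics/b3.png",np.hstack([a,b]))
```

```text
(no output)
```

View pics/b3.png

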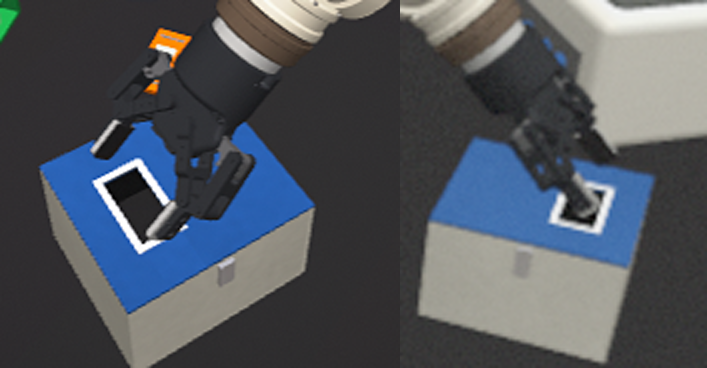

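The slot is empty, so the mailer has gone in. Retreat back along the tool axis and upward, clear of the lid, then check.

Emit:
{"api": "step_arm", "payload": {
  "plan": "0 0 0 -0.5 0 -1 1;0 0 0 -1.5 0 -2 1;0 0 0 -2 0 -3 1;0 0 0 -2 0 -4 1;0 0 0 -2 0 -4 1;0 0 0 0 0 -2 1;0 0 0 0 0 0 1;0 0 0 0 0 0 1"
}}

```text
time: 12.25
tool_pos: [0.4824, 0.2513, 0.2965]
eef_rot: [-0.417, 0.824, 0.174, 0.343]
force: [0.0, 1.2, 0.0]
width: 1.002
```

Run:
```python
from h import *
from workcell import *
o=get_obs();print(o["time"],o["force"],o["tool_pos"])
a=cv2.resize(camera("side")[120:384,150:350,::-1],None,fx=2,fy=2,interpolation=2);w=camera("wrist")[:,:,::-1]
cv2.imwrite("pics/b4.png",np.hstack([a[:, :],cv2.copyMakeBorder(cv2.resize(w,(400,300)),0,228,0,0,0)]))
n0=cv2.imread("pics/scene0.png");n1=camera("scene")[:,:,::-1]
d=cv2.absdiff(n0,n1).max(2);print("diff white/blue area:",d[195:240,120:200].max(),"old orange:",d[205:230,218:246].max())
```

```text
12.25 [0.02430192 1.16790979 0.04540447] [0.48239283 0.25132493 0.29649948]
diff white/blue area: 13 old orange: 189
```

View pics/b4.png

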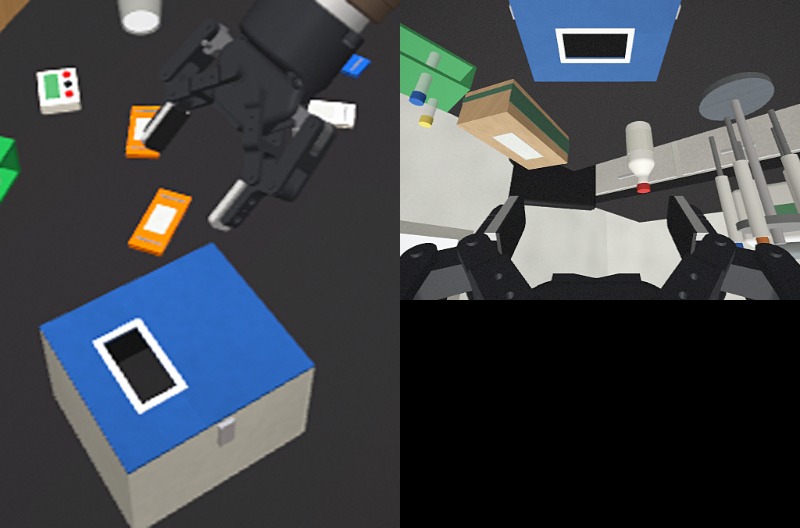

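The slot is clear with nothing sticking out, nothing is lying around the box, the arm is free, and the white and blue mailers haven't moved. Handing in.

```bash
python3 -c "
from workcell import *
print(sign_off())"
```

```text
the job is handed in; nothing more can be done
None
```

I picked up the orange mailer nearest the base (0.52 m away; the other two were at 0.59 and 0.68 m). I gripped it 25 mm beyond its centre, tipped it 45°, put it through the slot to about its centre and let go. The job was handed in after about 12.5 s of the 40 s.

- **Mailer:** after release, the side and wrist views showed an empty slot with nothing sticking out, and no orange mailer on the lid or on the bench around the box. I could not see it inside the box, so that it lies there is inferred.
- **White and blue mailers:** their area in the scene picture did not change (largest pixel difference 13, which is noise).
- **Arm:** it finished about 18 cm above the lid with the gripper open, reading about 1 N, which is at noise level. The largest force I read was about 6 N, while feeling for the bench and closing the grip.

No checks failed or disagreed. The two fixed cameras agreed on the mailer within 2 mm, and on the slot within about 4 mm.

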